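# Wind the lens slide to its marker

## Robot

A 6-joint arm with a two-finger parallel gripper is mounted at the origin on the work surface. World frame = base frame: x ahead of the robot, y to its left, z up, the work surface at z = 0. Lengths are in m, angles in rad, forces in N, time in s.
With the tool pointing down it reaches from about 0.35 to 0.975 m from the base axis. Payload 4.9 kg.
Tool frame: the origin (TCP) lies at the very end of the fingers, on their centre line; the grasp point (between the pads) lies 19 mm behind it; x points along the fingers, z is the direction in which the jaws open and shut, and the axes are right-handed (so a half turn about x gives the same grasp; the last joint's range is limited). The gripper opens to 85 mm and grips with 20 to 120 N. Pads are 22 mm wide; open, the fingers measure 114 mm over their backs; the gripper's body (76 mm by 85 mm) begins 54 mm behind the grasp point. The pads swing forward as they close: fully open they stand 13 mm farther back than shut.
Start: joints at [-1.341, 0.053, 1.613, -0, 1.476, -0.119], TCP at [0.214, -0.587, 0.231] pointing down, gripper open.
Joint ranges: [-3.01, 3.01], [-1.01, 2.22], [0.06, 2.58], [-1.02, 4.17], [0.09, 2.62], [-3.14, 3.14]. Speed limits (rad/s): [2.57, 2.57, 3.14, 3.14, 3.14, 3.14].

## Interface

Orientations are given as a unit quaternion [w, x, y, z].
In Python, from plant import manip, vision, job gives the robot as it stands.
- The arm moves only by the tool servo_tool, never from a script. Its arguments are lists of equal length, an entry for each row: "twist": the turn, a rotation vector about the world's x, y, z in rad, a list of three; "xyz": the shift along the world's x, y, z in cm, a list of three; "fingers": the opening, from 0 (shut) to 1 (fully open). In form: {"twist": [[wx, wy, wz], ...], "xyz": [[x, y, z], ...], "fingers": [fingers, ...]}. A call has 1 to 8 rows; each row shifts and turns the commanded pose from where the row before left it; what a row does not reach is not made up. A row lasts 1/8 s, in which the tool goes at most 62.5 mm and 10.7 degrees, less where a joint would pass 70% of its speed; a pose out of reach is approached as far as the arm can. A call with a gripper value outside its range is refused whole. The fingers move at their own pace and stop on an object; the grip force is fixed at half the most. Time passes only in rows, so rows that do not move let the fingers close. It gives the time, the measured TCP pose, the force and the opening at its end, in the units of the state.
- manip.state(): the state, without advancing time (a new reading comes with each control period).
- vision.grab_frame(name): name is "scene" or "top" or "wrist"; returns the picture (420x560x3 uint8, red, green, blue); there is no depth.
- vision.get_calibration(name): a dict with "camera_matrix" (3x3 intrinsics, pixels), "origin" and "orientation" of the camera in the world; the wrist camera has in their place "mount" (4x4, takes a point from camera to tool coordinates, whose origin is the TCP and whose axes are the tool frame's). Camera axes: x right, y up, looking along -z (the intrinsics and any distortion apply to the point x, -y, -z); pixel columns grow to the right and rows downward; lengths in m; the calibration is good to about 2 mm. A picture is of the moment at which its call begins: read the wrist's pose just before it. get_calibration takes no time and is no camera call.
- job.job_done(): hands the job in, once; it reports no verdict.
Trained networks look in the newest picture that a camera, given by its name, has taken for a name from the list of things; names that differ only in an ending like _2 or _b are one class to them, and where a whole thing is asked for, a point or a joint stands for the part that bears it (a point fixed in the world has none). Each returns a list of dicts, best first, with "score" (0 to 1); they miss things now and then, are a little off and sometimes report something else, mostly with a low value. They report only what shows in the picture. A call takes as long as a camera call. They do not tell look-alikes from the thing itself.
- vision.spot_in(camera, label): "extent" ([centre column, centre row, width, height] in pixels, round what is visible of it).
The state is a dict: "time": time; "joint_pos": joint angles; "joint_vel": joint speeds; "joint_efforts": joint torques, N m; "tool_pos": TCP position; "tool_rot": TCP orientation; "contact_force": force on the tool from outside, world axes, zero at the start; "ft_torque": the same for the moment, N m; "gripper_width": opening from 0.0 (shut) to 1.0 (fully open).
Only numpy, scipy, OpenCV 4.12 (cv2) and the standard library are available. Lean on these libraries where they do the work, as an engineer would, in place of code of your own. Each camera call takes 0.05 s, during which the arm holds its last target.

## Task

Two hand-cranked slides stand on the electronics bench. Take the knob of the crank on the slide that carries the lens and wind it clockwise, seen from above, through as many turns as it needs until the lens carriage's pointer is in line with the tongue of that slide's marker bracket, then let go. Move the carriage only by its crank, not by pushing it, and do not let the crank slip off its square shaft: it must be left sitting fully down on it.

Things in the scene. Friction and masses are not known exactly. Their poses are not given: they have to be found in the camera images.
- lens_knob (a point): Centre of the upright black knob (20 mm dia., 44 high) of the crank on the slide that carries the lens; the other slide carries a circuit board. It spins freely on the crank, so one grasp from above lasts all turns. Axis 45 mm from the shaft's, centre 130 mm above bench, arm top 34 mm below it. The loose crank's socket (17.5 mm, 26 deep) sits over the shaft; arm points to the carriage at first.
- lens_shaft_end (a point): Centre of the top face of the upright 16 mm square shaft end of the lens slide's gearbox, 102 mm above the bench: the axis of the knob's circle (45 mm radius). A full turn clockwise, seen from above, moves the carriage 25 mm away from the gearbox; turning back returns it. About 2 N at the knob turns it, 5 degrees of play, stays where left; over 4 turns are free.
- lens_carriage: Aluminium plate 70 x 70 x 14 mm on the two rails of the lens slide, with a black lens barrel 48 mm long lying on it. Origin: centre of its underside, 36 mm above the bench; x along the rails away from the gearbox, y towards the marker, z up. Dark pointer at x = 0 on its +y edge. Lens top 92 mm above the bench.
- lens_mark (a point): Inner tip of the dark 3 mm tongue on the 50 mm high aluminium angle bracket fixed on the lens slide's wooden base, on the carriage's +y side, 62 mm above the bench and 45 mm sideways from the carriage's centre line. At the start it is 58 to 82 mm ahead of the carriage's pointer along the rails (2.3 to 3.3 turns).
Not all that is in view belongs to the job. What is shaped like the part that bears lens_knob but blue or green is not meant.

How it is judged:
At the end, for the whole second after the job is handed in: The lens carriage stands still with its pointer within 10 mm of the marker's tongue along the rails, and the crank sits fully down on its square shaft (knob centre less than 36 mm above the shaft's top, 35 to 55 mm from its axis) (x of lens_mark in the frame of lens_carriage between -0.01 and 0.01 m and linear speed of lens_carriage below 0.005 m/s and z of lens_knob in the frame of lens_shaft_end below 0.036 m and horizontal distance between lens_knob and lens_shaft_end between 0.035 and 0.055 m); the robot touches nothing.
It fails at once if the crank is lifted on its shaft by more than 14 mm or comes off (z of lens_knob in the frame of lens_shaft_end above 0.042 m or horizontal distance between lens_knob and lens_shaft_end above 0.062 m).
It fails at once if the carriage is pushed by the fingers or the arm (more than 5 N) (contact force between any of the fingers, the arm and lens_carriage above 5 N).
It also fails if it takes over 64 s, if anything falls off the work surface, if the arm or the gripper's body presses on something with over 40 N, if the wrist force passes 120 N, or if a joint passes its speed limit or range.

## Working session

There is one attempt and no reset: what is moved stays moved. The work goes in short steps, Python scripts to look and compute and a tool call to move; the robot and the scene stay as the last step left them, time stands still between calls to the robot, and variables do not carry over. Pictures are saved under pics/ and viewed, and the job is handed in when it is done.

Besides the shell and the picture viewer there is one more tool, called after "Emit:" in YAML: its name, and indented under it one key for each argument. servo_tool: Moves the arm, as the interface text tells. Its arguments: {"type":"object","properties":{"twist":{"type":"array","items":{"type":"array","items":{"type":"number"}}},"xyz":{"type":"array","items":{"type":"array","items":{"type":"number"}}},"fingers":{"type":"array","items":{"type":"number"}}},"required":["twist","xyz","fingers"]}

```bash
mkdir -p pics; ls; cat > h.py <<'E'
import numpy as np,cv2
from plant import manip,vision,job
from scipy.spatial.transform import Rotation as R
def rot(q): return R.from_quat([q[1],q[2],q[3],q[0]]).as_matrix()
def save(n,f): cv2.imwrite('pics/'+f,cv2.cvtColor(n,cv2.COLOR_RGB2BGR))
def cam(name,st=None):
    c=vision.get_calibration(name);K=np.array(c['camera_matrix'])
    if 'mount' in c:
        M=np.array(c['mount']);Rt=rot(st['tool_rot']);return K,Rt@M[:3,:3],Rt@M[:3,3]+np.array(st['tool_pos']),c
    return K,rot(c['orientation']),np.array(c['origin']),c
def ray(name,uv,st=None):
    K,Rm,o,c=cam(name,st)
    d=c.get('distortion');
    p=np.linalg.inv(K)@[uv[0],uv[1],1]
    return o,Rm@np.array([p[0],-p[1],-1.])
def atz(name,uv,z,st=None):
    o,d=ray(name,uv,st);return o+d*(z-o[2])/d[2]
def proj(name,P,st=None):
    K,Rm,o,c=cam(name,st);q=Rm.T@(np.array(P)-o);q=K@[q[0],-q[1],-q[2]];return q[:2]/q[2]
def tri(rs):
    A=0;b=0
    for o,d in rs:
        d=d/np.linalg.norm(d);M=np.eye(3)-np.outer(d,d);A=A+M;b=b+M@o
    x=np.linalg.solve(A,b);return x,[np.linalg.norm(np.cross(x-o,d/np.linalg.norm(d))) for o,d in rs]
E
python3 - <<'E'
from h import *
for n in ['scene','top','wrist']:
    save(vision.grab_frame(n),n+'0.png')
    print(n,vision.get_calibration(n))
    if n!='wrist' :
        for l in ['lens_knob','lens_shaft_end','lens_carriage','lens_mark']:
            print(l,[(round(x['score'],2),np.round(x['extent'],1).tolist()) for x in vision.spot_in(n,l)])
print(manip.state())
E
```

```text
pics
scene {'camera_matrix': array([[520.26652935,   0.        , 282.77852283],
       [  0.        , 520.26652935, 205.48648091],
       [  0.        ,   0.        ,   1.        ]]), 'origin': array([ 0.93648936, -0.66797046,  0.66452796]), 'orientation': array([0.84478242, 0.451409  , 0.12394381, 0.2592499 ])}
lens_knob [(0.77, [196.3, 252.9, 14.5, 20.9]), (0.59, [293.9, 198.0, 18.0, 16.4]), (0.5, [309.5, 160.2, 15.7, 16.7]), (0.46, [363.8, 175.3, 15.2, 23.4])]
lens_shaft_end [(0.44, [341.8, 182.3, 5.9, 5.7]), (0.34, [424.1, 220.8, 18.9, 25.9])]
lens_carriage [(0.86, [386.6, 220.3, 47.9, 35.7])]
lens_mark [(0.79, [423.6, 220.2, 20.8, 30.5])]
top {'camera_matrix': array([[382.18345269,   0.        , 279.05322678],
       [  0.        , 382.18345269, 210.21033128],
       [  0.        ,   0.        ,   1.        ]]), 'origin': array([ 4.20972538e-01, -6.59860112e-04,  9.32087947e-01]), 'orientation': array([ 0.70585525,  0.04552537, -0.04546813, -0.70542785])}
lens_knob [(0.67, [317.9, 280.8, 9.6, 18.9]), (0.66, [201.7, 258.3, 11.8, 12.8]), (0.61, [131.3, 284.0, 18.1, 18.0]), (0.52, 
[... 751 characters left out ...]
: 0.55, 'joint_pos': array([-1.34099601e+00,  5.26987539e-02,  1.61292388e+00,  2.36778245e-05,
        1.47600393e+00, -1.19039850e-01]), 'joint_vel': array([-1.47804930e-03, -1.12494833e-03,  2.42726701e-05,  3.14781234e-04,
       -1.60315136e-04,  9.94942328e-04]), 'joint_efforts': array([-1.93868495e-04, -3.93313837e+01, -3.70136762e+01, -9.98992027e-05,
        9.67307205e-04, -1.62896928e-06]), 'tool_pos': array([ 0.21360653, -0.58733345,  0.23129006]), 'tool_rot': array([ 0.57917836,  0.40566   ,  0.57918512, -0.40563159]), 'contact_force': array([ 0.42637084,  0.19448627, -0.25129004]), 'ft_torque': array([-0.02444015,  0.03099318, -0.05393203]), 'gripper_width': 1.0002041969270095}
```

View pics/scene0.png

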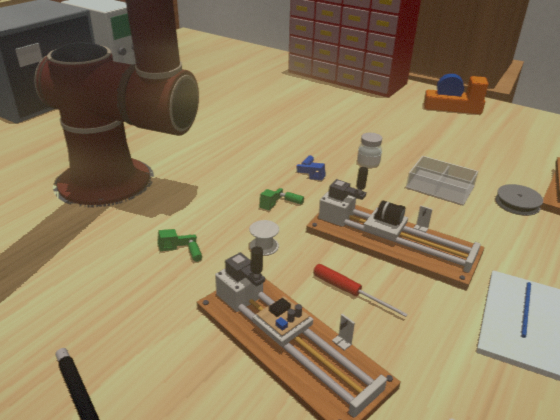

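View pics/top0.png

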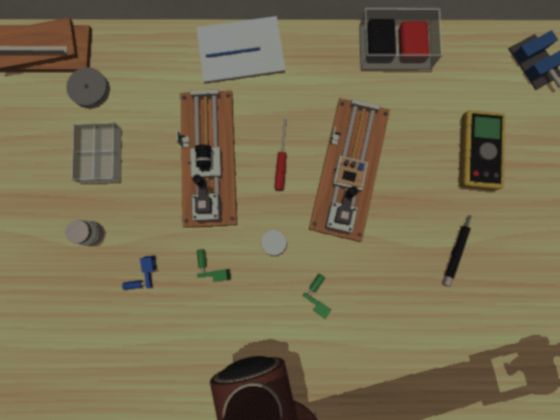

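Lens slide: scene (395,235), top (208,160). Candidates for lens_knob: the lens slide's knob at scene (363,178) / top (199,182), the circuit slide's knob at scene (257,260) / top (350,196), green cranks at scene (185,240) and (282,198), and a blue crank at scene (312,168). I choose the black knob on the lens slide and check it in close crops.

```bash
python3 - <<'E'
import cv2,numpy as np
a=cv2.imread('pics/scene0.png')[140:280,300:490];b=cv2.imread('pics/top0.png')[85:235,165:250]
a=cv2.resize(a,None,fx=4,fy=4,interpolation=cv2.INTER_CUBIC);cv2.imwrite('pics/c1.png',a)
b=cv2.resize(b,None,fx=4,fy=4,interpolation=cv2.INTER_CUBIC);cv2.imwrite('pics/c2.png',cv2.convertScaleAbs(b,alpha=1.5))
E
```

```text
(no output)
```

View pics/c1.png

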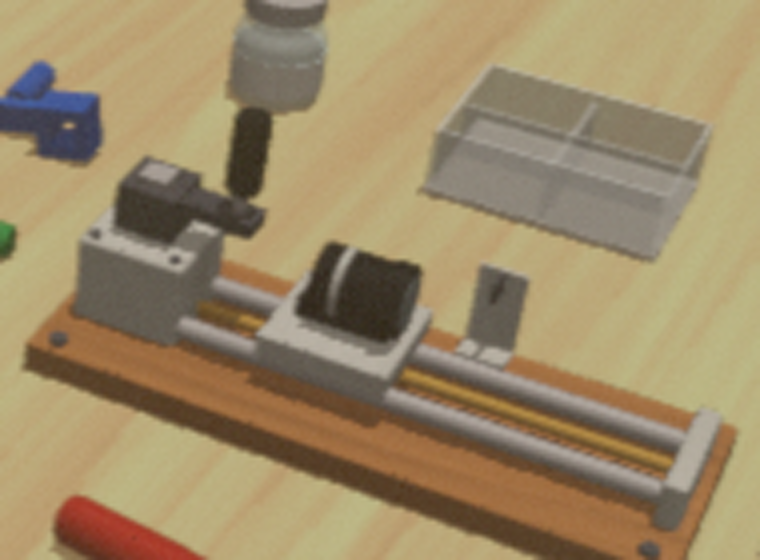

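View pics/c2.png

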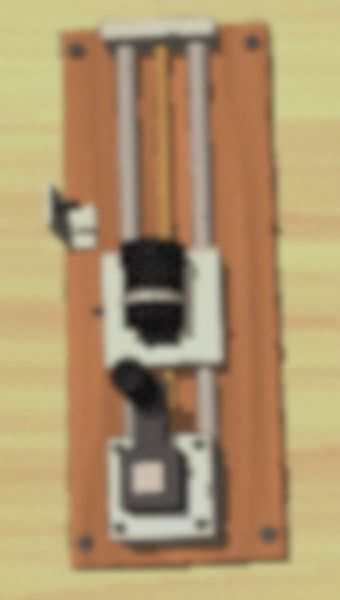

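```bash
python3 - <<'E'
from h import *
for n,s,t in [('knobc',(362.2,178),(199.5,182)),('shaft',(340,182.8),(202,204.3)),('knobtop',(363.7,168.8),(196.7,179)),('mark',(422.5,213.5),(182.5,142.5))]:
    x,e=tri([ray('scene',s),ray('top',t)]);print(n,x.round(4),np.round(e,4))
print('pointer',atz('top',(189.2,162.8),.045))
print('mark@62',atz('top',(182.5,142),.062),atz('scene',(422.5,213.5),.062))
print('shaft@102',atz('top',(202,204.3),.102),atz('scene',(340,182.8),.102))
# rails direction: rail ends in top at z~.03
for p in [((127,60),(134,250)),((195,60),(203,240)),((208,370),(206,420))]:
    q=[atz('top',(165+a/4,85+b/4),.03) for a,b in p];d=q[0]-q[1];print(np.degrees(np.arctan2(d[1],d[0])))
for p in [((64,32),(73,567)),((268,25),(287,560))]:
    q=[atz('top',(165+a/4,85+b/4),.015) for a,b in p];d=q[0]-q[1];print(np.degrees(np.arctan2(d[1],d[0])))
st=manip.state();print(rot(st['tool_rot']))
E
```

```text
knobc [0.5877 0.171  0.1283] [0.0021 0.0021]
shaft [0.5423 0.1691 0.1019] [0.001 0.001]
knobtop [0.5889 0.172  0.1497] [0.0012 0.0012]
mark [0.7019 0.2319 0.0519] [0.0052 0.0052]
pointer [0.64942977 0.2132518  0.045     ]
mark@62 [0.69513336 0.22644021 0.062     ] [0.70917105 0.22231178 0.062     ]
shaft@102 [0.541437   0.16854222 0.102     ] [0.54294583 0.1698271  0.102     ]
3.6299119257503976
3.718109942653639
-1.0180487644195153
2.8382802186561347
2.875030861087575
[[ 1.52265370e-05  9.39770552e-01  3.41805953e-01]
 [ 3.83929466e-05  3.41805952e-01 -9.39770551e-01]
 [-9.99999999e-01  2.74323888e-05 -3.08760396e-05]]
```

Emit:
servo_tool:
  twist:
    - [0,0,0]
    - [0,0,0]
    - [0,0,0]
    - [0,0,0]
    - [0,0,0]
    - [0,0,0]
    - [0,0,0]
    - [0,0,0]
  xyz:
    - [1.2,2.4,0]
    - [2.3,4.7,0]
    - [2.3,4.7,0]
    - [2.3,4.7,0]
    - [2.3,4.7,0]
    - [2.3,4.7,0]
    - [2.3,4.7,0]
    - [2.3,4.7,0]
  fingers: [1,1,1,1,1,1,1,1]

```text
time: 1.55
tool_pos: [0.3871, -0.2328, 0.2316]
tool_rot: [0.579, 0.406, 0.579, -0.406]
contact_force: [0.7, 0.6, -0.3]
gripper_width: 0.998
```

Emit:
servo_tool:
  twist:
    - [0,0,0]
    - [0,0,0]
    - [0,0,0]
    - [0,0,0]
    - [0,0,0]
    - [0,0,0]
    - [0,0,0]
    - [0,0,0]
  xyz:
    - [2.6,5.2,0]
    - [2.6,5.2,0]
    - [2.6,5.2,0]
    - [2.6,5.2,0]
    - [2.6,5.2,0]
    - [2.6,5.2,0]
    - [2.6,5.2,0]
    - [1.9,4.0,0]
  fingers: [1,1,1,1,1,1,1,1]

```text
time: 2.55
tool_pos: [0.5883, 0.1719, 0.2314]
tool_rot: [0.58, 0.405, 0.579, -0.405]
contact_force: [0.4, 0.0, 0.6]
gripper_width: 0.998
```

```bash
python3 - <<'E'
from h import *
st=manip.state();im=vision.grab_frame('wrist');save(im,'w1.png')
print(st['tool_pos'],st['contact_force'])
for l in ['lens_knob','lens_shaft_end','lens_carriage','lens_mark']:
    print(l,[(round(x['score'],2),np.round(x['extent'],1).tolist()) for x in vision.spot_in('wrist',l)])
for P in [(.5877,.171,.130),(.589,.172,.152),(.542,.169,.102)]: print(proj('wrist',P,st))
E
```

```text
[0.58827819 0.17193774 0.23135804] [0.42299481 0.01400665 0.61291909]
lens_knob [(0.86, [112.3, 289.0, 37.1, 21.6]), (0.78, [234.5, 285.8, 20.4, 36.8]), (0.6, [284.9, 215.4, 23.0, 34.1]), (0.21, [269.1, 245.2, 18.1, 23.6])]
lens_shaft_end [(0.54, [269.8, 244.2, 19.6, 21.0])]
lens_carriage [(0.82, [302.8, 130.9, 83.8, 80.3])]
lens_mark [(0.75, [266.5, 58.0, 25.4, 39.0])]
[283.08970348 212.79852452]
[282.57367708 219.81075803]
[269.31321373 244.73455614]
```

View pics/w1.png

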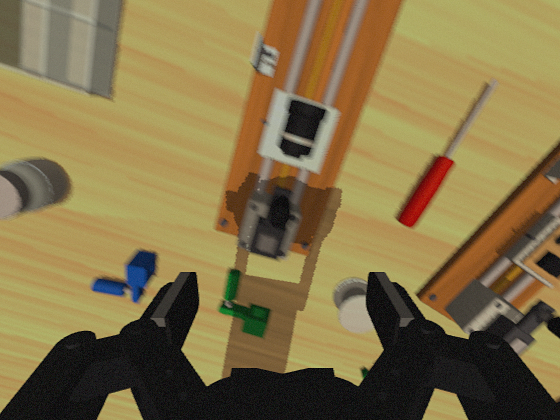

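```bash
python3 - <<'E'
import cv2
a=cv2.imread('pics/w1.png')[20:270,210:350]
cv2.imwrite('pics/w1c.png',cv2.convertScaleAbs(cv2.resize(a,None,fx=2.4*1,fy=2.4,interpolation=cv2.INTER_CUBIC),alpha=1.8))
a=cv2.imread('pics/w1.png')[180:270,230:330]
cv2.imwrite('pics/w1d.png',cv2.convertScaleAbs(cv2.resize(a,None,fx=6,fy=6,interpolation=cv2.INTER_CUBIC),alpha=2))
E
```

```text
(no output)
```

View pics/w1c.png

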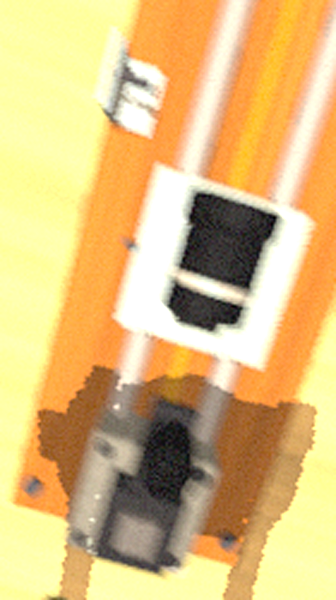

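View pics/w1d.png

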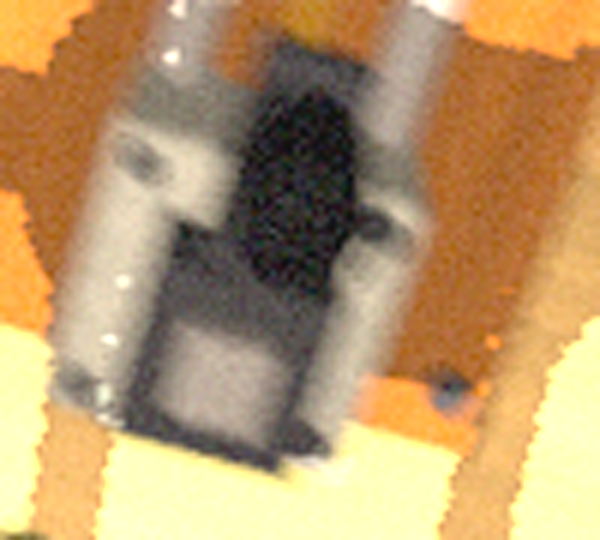

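```bash
python3 - <<'E'
from h import *
st=manip.state()
for n,s,t,w in [('knobc',(362.2,178),(199.5,182),(280.5,211.7)),('shaft',(340,182.8),(202,204.3),(266.7,243.3)),('knobtop',(363.7,168.8),(196.7,179),(281,219)),('mark',(422.5,213.5),(182.5,142.5),(262,55.4))]:
    x,e=tri([ray('scene',s),ray('top',t),ray('wrist',w,st)]);print(n,x.round(4),np.round(e,4))
print(tri([ray('top',(189.2,162.8)),ray('wrist',(264.2,121.2),st)]))
for p in [((235,20),(195,155)),((330,20),(290,190))]:
    q=[atz('wrist',(210+a/2.4,20+b/2.4),.03,st) for a,b in p];d=q[0]-q[1];print(np.degrees(np.arctan2(d[1],d[0])))
E
```

```text
knobc [0.5873 0.1708 0.1287] [0.0024 0.0018 0.0007]
shaft [0.5421 0.1693 0.102 ] [0.0011 0.0009 0.0004]
knobtop [0.5886 0.1712 0.1506] [0.0017 0.0009 0.0009]
mark [0.7036 0.2327 0.0516] [0.0037 0.0068 0.0034]
(array([0.64923485, 0.21249388, 0.04663178]), [np.float64(0.0004275302654922848), np.float64(0.00042753026549222865)])
2.6213445261037687
8.733897968040536
```

Emit:
servo_tool:
  twist:
    - [0,0,0]
    - [0,0,0]
    - [0,0,0]
    - [0,0,0]
    - [0,0,0]
    - [0,0,0]
  xyz:
    - [-0.1,-0.1,-1.5]
    - [0,0,-3]
    - [0,0,-3]
    - [0,0,-3]
    - [0,0,-1.4]
    - [0,0,0]
  fingers: [1,1,1,1,1,1]

```text
time: 3.55
tool_pos: [0.5855, 0.1678, 0.1109]
tool_rot: [0.578, 0.405, 0.58, -0.407]
contact_force: [-0.1, -0.4, 0.7]
gripper_width: 1.004
```

```bash
python3 - <<'E'
from h import *
st=manip.state();im=vision.grab_frame('wrist');save(im,'w2.png')
print(st['tool_pos'],st['contact_force'])
for P in [(.587,.1712,.130),(.587,.1712,.152),(.542,.169,.102)]: print(proj('wrist',P,st))
E
```

```text
[0.58553823 0.1678364  0.11085497] [-0.14319273 -0.41608369  0.73937787]
[277.04561025 286.69566761]
[276.1785101 316.622064 ]
[256.82440063 321.29002993]
```

View pics/w2.png

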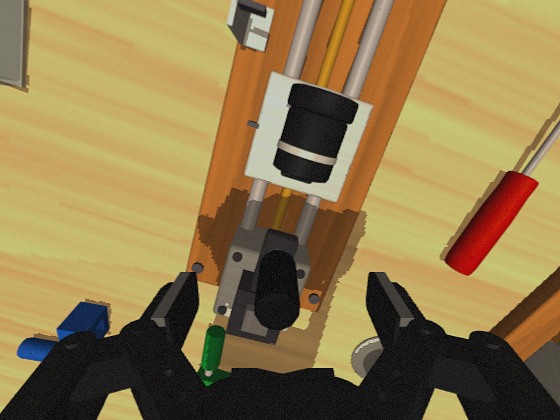

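Emit:
servo_tool:
  twist:
    - [0,0,0]
    - [0,0,0]
    - [0,0,0]
    - [0,0,0]
    - [0,0,0]
    - [0,0,0]
    - [0,0,0]
    - [0,0,0]
  xyz:
    - [0.15,0.3,0]
    - [0,0,0]
    - [0,0,0]
    - [0,0,0]
    - [0,0,0]
    - [0,0,0]
    - [0,0,0]
    - [0,0,0]
  fingers: [0.6,0.5,0.4,0.3,0.2,0.1,0,0]

```text
time: 4.6
tool_pos: [0.5882, 0.1717, 0.1125]
tool_rot: [0.579, 0.406, 0.579, -0.406]
contact_force: [-0.2, 0.1, 1.9]
gripper_width: 0.214
```

```bash
python3 - <<'E'
from h import *
for i in range(3):
    st=manip.state();im=vision.grab_frame('wrist');print(st['tool_pos'],st['tool_rot'],st['contact_force'],st['gripper_width'])
save(im,'w3.png')
E
```

```text
[0.58824042 0.17170022 0.11252467] [ 0.57925893  0.40575004  0.57910655 -0.40553865] [-0.22927354  0.08585355  1.94041075] 0.21436981226626092
[0.5882319  0.17168282 0.11250183] [ 0.5792266   0.40576124  0.57910244 -0.4055795 ] [-0.04089417  0.27579318  1.99631087] 0.21311131081975312
[0.58827084 0.17167311 0.11252888] [ 0.57926022  0.40578834  0.57907516 -0.40554331] [-0.15634889  0.21153665  2.2041644 ] 0.21965506710047447
```

View pics/w3.png

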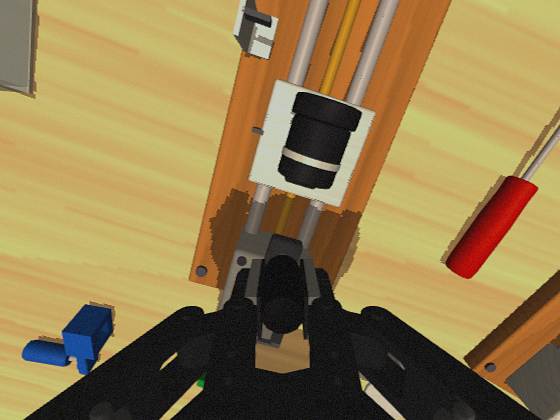

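```bash
cat > inc.py <<'E'
import sys;from h import *
c=np.array([float(sys.argv[1]),float(sys.argv[2])])
a0=float(sys.argv[3]);steps=[float(s) for s in sys.argv[4].split(',')]
st=manip.state();p=np.array(st['tool_pos'][:2])+[float(sys.argv[5]),float(sys.argv[6])] if len(sys.argv)>5 else np.array(st['tool_pos'][:2])
if a0>900: a0=np.degrees(np.arctan2(*(p-c)[::-1]))
r=.045
print('now',p,'ang',np.degrees(np.arctan2(*(p-c)[::-1])),'rad',np.hypot(*(p-c)),'z',st['tool_pos'][2])
a=a0;q=p
for s in steps:
    a-=s;n=c+r*np.array([np.cos(np.radians(a)),np.sin(np.radians(a))]);print(np.round((n-q)*100,2).tolist(),end=' ');q=n
print('end',a,q)
E
python3 inc.py .5425 .1695 2.9 6,10,14,18,18,18,18,14
```

```text
now [0.58824877 0.17171003] ang 2.765687468536717 rad 0.04580212446305219 z 0.11252305414773059
[-0.08, -0.46] [-0.11, -0.78] [-0.38, -1.03] [-0.83, -1.14] [-1.14, -0.83] [-1.34, -0.43] [-1.41, 0.0] [-1.05, 0.3] end -113.1 [0.52484483 0.12810803]
```

Emit:
servo_tool:
  twist:
    - [0,0,0]
    - [0,0,0]
    - [0,0,0]
    - [0,0,0]
    - [0,0,0]
    - [0,0,0]
    - [0,0,0]
    - [0,0,0]
  xyz:
    - [-0.04,-0.46,0]
    - [-0.11,-0.78,0]
    - [-0.38,-1.03,0]
    - [-0.83,-1.14,0]
    - [-1.14,-0.83,0]
    - [-1.34,-0.43,0]
    - [-1.41,0,0]
    - [-1.05,0.3,0]
  fingers: [0,0,0,0,0,0,0,0]

```text
time: 5.75
tool_pos: [0.5257, 0.1269, 0.1137]
tool_rot: [0.581, 0.406, 0.578, -0.405]
contact_force: [2.6, 0.8, 5.0]
gripper_width: 0.217
```

```bash
python3 - <<'E'
from h import *
for i in range(2):
    st=manip.state();im=vision.grab_frame('wrist');print(st['tool_pos'],st['contact_force'],st['gripper_width'])
save(im,'w4.png')
save(vision.grab_frame('scene'),'s4.png')
E
python3 inc.py .543 .1695 999 18,18,18,18,18,18,18,18
```

```text
[0.52569449 0.12691904 0.11370679] [2.61684889 0.8289902  4.99792153] 0.21689430141924634
[0.52463931 0.12730597 0.11359785] [1.14914484 0.25700251 7.89324821] 0.21816299530376018
now [0.52522361 0.12719528] ang -112.79208790105002 rad 0.04588779425803761 z 0.11376377753366626
[-1.16, 0.82] [-0.91, 1.08] [-0.53, 1.3] [-0.1, 1.4] [0.34, 1.37] [0.74, 1.2] [1.08, 0.91] [1.3, 0.53] end -256.79208790105 [0.53271816 0.21330963]
```

View pics/w4.png

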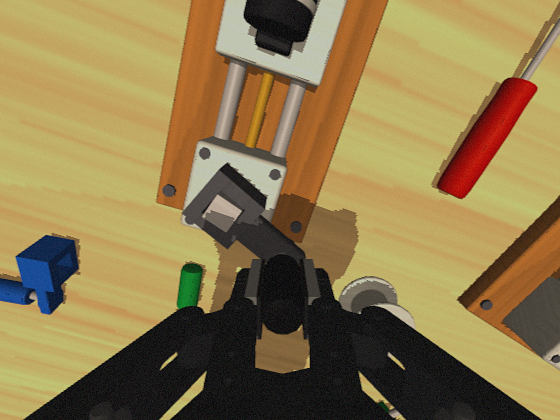

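View pics/s4.png

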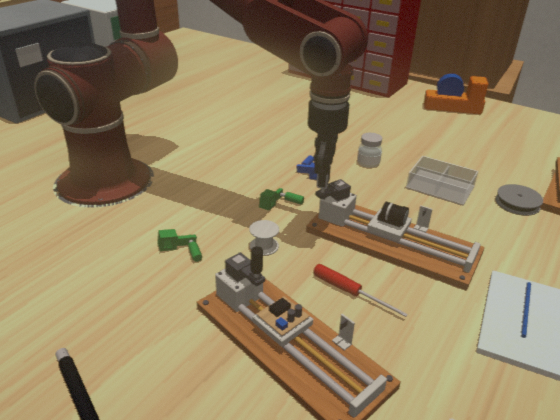

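```bash
python3 - <<'E'
from h import *
st=manip.state();print(atz('wrist',(223,208),.102,st), proj('wrist',(.5425,.1695,.102),st))
E
```

```text
[0.54459665 0.16897704 0.102     ] [221.01956861 211.09836862]
```

Emit:
servo_tool:
  twist:
    - [0,0,0]
    - [0,0,0]
    - [0,0,0]
    - [0,0,0]
    - [0,0,0]
    - [0,0,0]
    - [0,0,0]
    - [0,0,0]
  xyz:
    - [-1.2,0.8,0]
    - [-0.91,1.08,0]
    - [-0.53,1.3,0]
    - [-0.1,1.4,0]
    - [0.34,1.37,0]
    - [0.74,1.2,0]
    - [1.08,0.91,0]
    - [1.3,0.53,0]
  fingers: [0,0,0,0,0,0,0,0]

```text
time: 6.9
tool_pos: [0.532, 0.2135, 0.1133]
tool_rot: [0.58, 0.405, 0.579, -0.406]
contact_force: [-2.7, -0.3, 7.2]
gripper_width: 0.217
```

```bash
python3 - <<'E'
from h import *
st=manip.state();im=vision.grab_frame('wrist');print(st['tool_pos'],st['contact_force'],st['gripper_width'])
st=manip.state();print(st['tool_pos'],st['contact_force'])
save(im,'w5.png')
E
python3 inc.py .543 .1695 999 18,18,18,18,18,18,18,18
```

```text
[0.53199345 0.2134776  0.11326493] [-2.70527259 -0.25789197  7.18326101] 0.21681892093016367
[0.53346601 0.21361622 0.11334302] [-0.97344894  1.40006148  7.16794847]
now [0.53346601 0.21361622] ang 102.19469996768095 rad 0.045134668409466845 z 0.11334302114043186
[1.41, 0.07] [1.36, -0.36] [1.18, -0.76] [0.89, -1.09] [0.51, -1.31] [0.08, -1.41] [-0.36, -1.36] [-0.76, -1.18] end -41.80530003231905 [0.57654365 0.13950294]
```

View pics/w5.png

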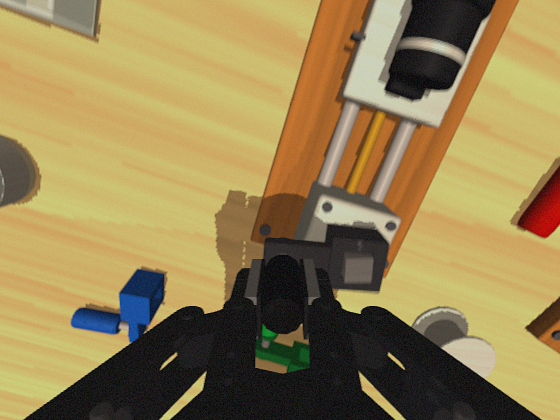

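Emit:
servo_tool:
  twist:
    - [0,0,0]
    - [0,0,0]
    - [0,0,0]
    - [0,0,0]
    - [0,0,0]
    - [0,0,0]
  xyz:
    - [1.41,0.07,0]
    - [1.36,-0.36,0]
    - [1.18,-0.76,0]
    - [0.89,-1.09,0]
    - [0.51,-1.31,0]
    - [0.08,-1.41,0]
  fingers: [0,0,0,0,0,0]

```text
time: 7.7
tool_pos: [0.5873, 0.164, 0.1127]
tool_rot: [0.58, 0.406, 0.579, -0.405]
contact_force: [2.4, 2.7, 3.5]
gripper_width: 0.22
```

```bash
python3 - <<'E'
from h import *
vision.grab_frame('top')
st=manip.state();im=vision.grab_frame('wrist');print(st['tool_pos'],st['contact_force'],st['gripper_width'])
import pickle;pickle.dump(st,open('st6.pkl','wb'))
save(im,'w6.png');save(vision.grab_frame('scene'),'s6.png')
a=cv2.resize(im[0:160,200:400],None,fx=3.5,fy=3.5,interpolation=cv2.INTER_CUBIC);save(a,'w6c.png')
a=cv2.resize(cv2.imread('pics/s6.png')[160:270,340:480],None,fx=5,fy=5,interpolation=cv2.INTER_CUBIC);cv2.imwrite('pics/s6c.png',a)
E
python3 inc.py .543 .1695 999 18,18,18,18,18,18,18,18
```

```text
[0.58713598 0.16238794 0.11269445] [3.40853608 0.64051325 5.09317877] 0.2183584430685551
now [0.58712304 0.1631546 ] ang -8.18367691512347 rad 0.04457697074303678 z 0.11279020495883721
[-0.37, -1.35] [-0.81, -1.15] [-1.13, -0.84] [-1.33, -0.45] [-1.41, -0.02] [-1.35, 0.42] [-1.15, 0.81] [-0.84, 1.13] end -152.18367691512347 [0.50319984 0.14850126]
```

View pics/w6c.png

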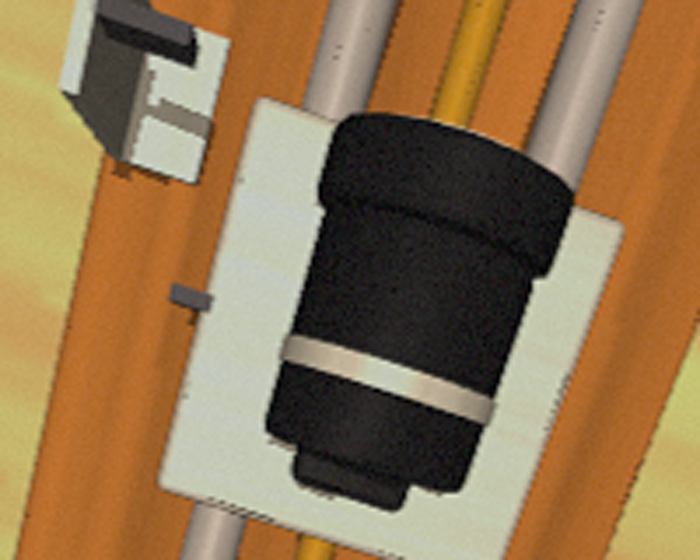

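View pics/s6c.png

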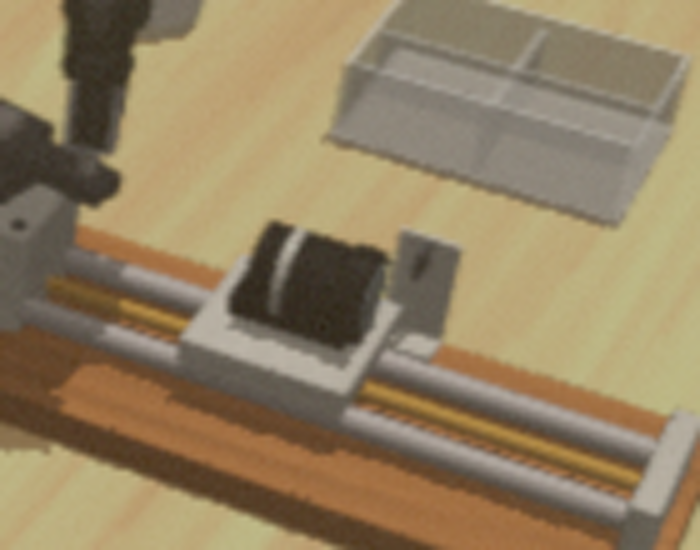

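```bash
python3 - <<'E'
from h import *
import pickle;st=pickle.load(open('st6.pkl','rb'))
W=lambda a,b:(200+a/3.5,b/3.5)
m=atz('wrist',W(195,40),.062,st);print('mark',m,atz('scene',(422.4,215.6),.062),tri([ray('scene',(422.4,215.6)),ray('wrist',W(195,40),st)]))
u=np.array([np.cos(np.radians(2.9)),np.sin(np.radians(2.9)),0])
for z in (.043,.047,.05):
    p=atz('wrist',W(190,297),z,st);print('ptr',p,'gap',(m-p)@u)
# plate corners top face z .05
for c in [(258,98),(624,225),(160,487)]: print(atz('wrist',W(*c),.05,st))
a,b=[atz('wrist',W(*c),.05,st) for c in [(258,98),(160,487)]];d=a-b;print(np.degrees(np.arctan2(d[1],d[0])),np.linalg.norm(d),'side gap',(m-(a+b)/2)@u)
print((m-np.array([.5425,.1695,0]))@np.array([-u[1],u[0],0]))
E
```

```text
mark [0.70963342 0.22250213 0.062     ] [0.7117206  0.21504014 0.062     ] (array([0.71027023, 0.22306783, 0.05685556]), [np.float64(0.000607664955584453), np.float64(0.0006076649555844883)])
ptr [0.67425554 0.2134876  0.043     ] gap 0.03578864436167362
ptr [0.67406833 0.2130628  0.047     ] gap 0.03599711103590367
ptr [0.67392792 0.21274419 0.05      ] gap 0.036153461041576115
[0.70799648 0.21154363 0.05      ]
[0.71164263 0.14334568 0.05      ]
[0.6398383  0.20767993 0.05      ]
3.244472744088824 0.06826759944829015 side gap 0.03632245231521975
0.04447848514848804
```

Emit:
servo_tool:
  twist:
    - [0,0,0]
    - [0,0,0]
    - [0,0,0]
    - [0,0,0]
    - [0,0,0]
    - [0,0,0]
    - [0,0,0]
    - [0,0,0]
  xyz:
    - [-0.37,-1.35,0]
    - [-0.81,-1.15,0]
    - [-1.13,-0.84,0]
    - [-1.33,-0.45,0]
    - [-1.41,-0.02,0]
    - [-1.35,0.42,0]
    - [-1.15,0.81,0]
    - [-0.84,1.13,0]
  fingers: [0,0,0,0,0,0,0,0]

```text
time: 8.85
tool_pos: [0.502, 0.1486, 0.1139]
tool_rot: [0.58, 0.404, 0.578, -0.407]
contact_force: [-2.5, -4.2, 11.6]
gripper_width: 0.22
```

```bash
python3 - <<'E'
from h import *
im=vision.grab_frame('wrist');save(im,'w7.png');st=manip.state();print(st['tool_pos'],st['contact_force'],st['gripper_width'])
E
python3 inc.py .543 .1695 999 18,18,18,18,18,18,18,18
```

```text
[0.50126223 0.15018857 0.11380299] [-4.69613392 -3.33979247 14.86584106] 0.2184842451982848
now [0.50126223 0.15018857] ang -155.17074034803252 rad 0.04598882979943479 z 0.1138029930539636
[-0.29, 1.4] [0.05, 1.41] [0.49, 1.32] [0.87, 1.11] [1.17, 0.78] [1.35, 0.38] [1.41, -0.05] [1.32, -0.49] end -299.1707403480325 [0.56493362 0.2087927 ]
```

View pics/w7.png

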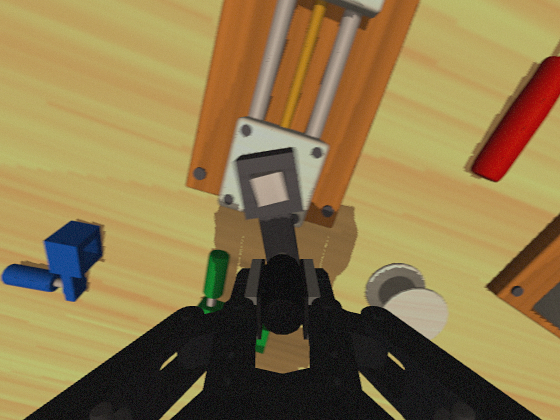

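Emit:
servo_tool:
  twist:
    - [0,0,0]
    - [0,0,0]
    - [0,0,0]
    - [0,0,0]
    - [0,0,0]
    - [0,0,0]
    - [0,0,0]
    - [0,0,0]
  xyz:
    - [-0.29,1.35,0]
    - [0.08,1.41,0]
    - [0.49,1.32,0]
    - [0.87,1.11,0]
    - [1.17,0.78,0]
    - [1.35,0.38,0]
    - [1.41,-0.05,0]
    - [1.32,-0.49,0]
  fingers: [0,0,0,0,0,0,0,0]

```text
time: 9.9
tool_pos: [0.5658, 0.2086, 0.1125]
tool_rot: [0.579, 0.404, 0.58, -0.406]
contact_force: [-1.9, 0.7, 6.9]
gripper_width: 0.221
```

```bash
python3 - <<'E'
from h import *
im=vision.grab_frame('wrist');save(im,'w8.png');st=manip.state();print(st['tool_pos'],st['contact_force'],st['gripper_width'])
E
python3 inc.py .543 .1695 999 18,18,18,18,18,18,18,18
```

```text
[0.56711047 0.20761492 0.11252131] [-0.21395166  0.99220664  7.50235601] 0.21485830690099153
now [0.56711047 0.20761492] ang 57.683664257675254 rad 0.045100573265568225 z 0.11252131227498582
[1.05, -0.94] [0.72, -1.21] [0.31, -1.37] [-0.13, -1.4] [-0.56, -1.29] [-0.93, -1.06] [-1.21, -0.72] [-1.37, -0.31] end -86.31633574232475 [0.54589115 0.12459297]
```

View pics/w8.png

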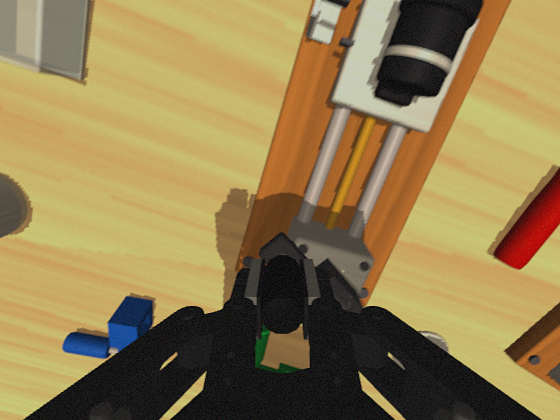

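Emit:
servo_tool:
  twist:
    - [0,0,0]
    - [0,0,0]
    - [0,0,0]
    - [0,0,0]
    - [0,0,0]
    - [0,0,0]
    - [0,0,0]
    - [0,0,0]
  xyz:
    - [1.05,-0.94,0]
    - [0.72,-1.21,0]
    - [0.31,-1.37,0]
    - [-0.13,-1.4,0]
    - [-0.56,-1.29,0]
    - [-0.93,-1.06,0]
    - [-1.21,-0.72,0]
    - [-1.37,-0.31,0]
  fingers: [0,0,0,0,0,0,0,0]

```text
time: 10.95
tool_pos: [0.5459, 0.1241, 0.1134]
tool_rot: [0.58, 0.406, 0.578, -0.406]
contact_force: [2.0, -0.7, 7.8]
gripper_width: 0.218
```

```bash
python3 - <<'E'
from h import *
im=vision.grab_frame('wrist');save(im,'w9.png');st=manip.state();print(st['tool_pos'],st['contact_force'],st['gripper_width'])
E
python3 inc.py .543 .1695 999 18,18,18,14,10
```

```text
[0.54446426 0.12404098 0.11339932] [ 2.01302676 -1.34512785 10.56139876] 0.21720983677071296
now [0.54446426 0.12404098] ang -88.15511435886837 rad 0.04548259159828409 z 0.11339932084091797
[-1.4, 0.22] [-1.27, 0.6] [-1.03, 0.96] [-0.56, 0.94] [-0.25, 0.74] end -166.1551143588684 [0.49930738 0.15873176]
```

View pics/w9.png

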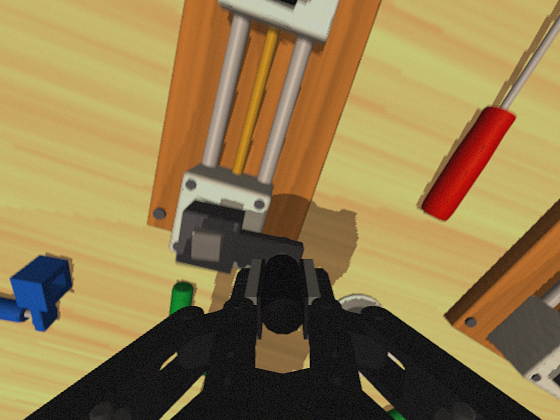

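Emit:
servo_tool:
  twist:
    - [0,0,0]
    - [0,0,0]
    - [0,0,0]
    - [0,0,0]
    - [0,0,0]
    - [0,0,0]
  xyz:
    - [-1.4,0.25,0]
    - [-1.25,0.6,0]
    - [-1.03,0.96,0]
    - [-0.56,0.94,0]
    - [-0.25,0.74,0]
    - [0,0,0]
  fingers: [0,0,0,0,0,0]

```text
time: 11.75
tool_pos: [0.4984, 0.1596, 0.114]
tool_rot: [0.578, 0.403, 0.58, -0.407]
contact_force: [-10.3, -3.3, 19.6]
gripper_width: 0.217
```

```bash
python3 - <<'E'
from h import *
st=manip.state();im=vision.grab_frame('scene');save(im,'s10.png');print(st['tool_pos'],st['contact_force'],st['gripper_width'])
t=vision.grab_frame('top');save(t,'t10.png')
save(cv2.resize(im[160:270,300:480],None,fx=4.4,fy=4.4,interpolation=cv2.INTER_CUBIC),'s10c.png')
save(cv2.convertScaleAbs(cv2.resize(t[85:235,165:250],None,fx=4,fy=4,interpolation=cv2.INTER_CUBIC),alpha=1.5),'t10c.png')
E
```

```text
[0.49843497 0.15956489 0.11396107] [-10.25440986  -3.32369265  19.61938768] 0.21746868206264822
```

View pics/s10c.png

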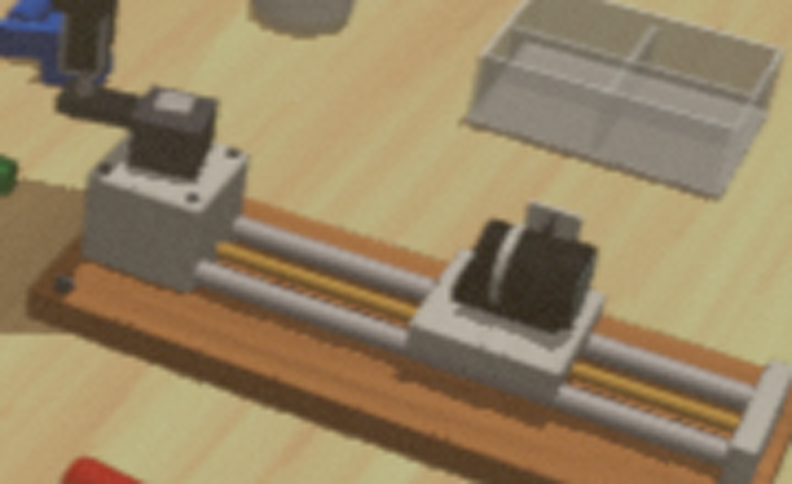

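View pics/t10c.png

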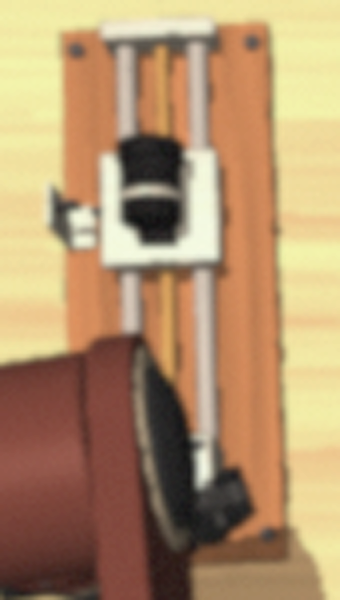

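Emit:
servo_tool:
  twist:
    - [0,0,0]
    - [0,0,0]
    - [0,0,0]
    - [0,0,0]
    - [0,0,0]
    - [0,0,0]
  xyz:
    - [-0.1,0,0.1]
    - [0,0,0]
    - [0,0,0]
    - [0,0,0]
    - [0,0,0]
    - [0,0,0]
  fingers: [0,0,0.6,1,1,1]

```text
time: 12.6
tool_pos: [0.4991, 0.1606, 0.1127]
tool_rot: [0.579, 0.405, 0.579, -0.406]
contact_force: [0.2, 0.3, 0.1]
gripper_width: 0.996
```

```bash
python3 - <<'E'
from h import *
st=manip.state();im=vision.grab_frame('wrist');save(im,'w11.png');print(st['tool_pos'],st['contact_force'],st['gripper_width'])
E
```

```text
[0.49909918 0.16057775 0.11268663] [0.24769829 0.26628816 0.07644676] 0.9957034489668278
```

View pics/w11.png

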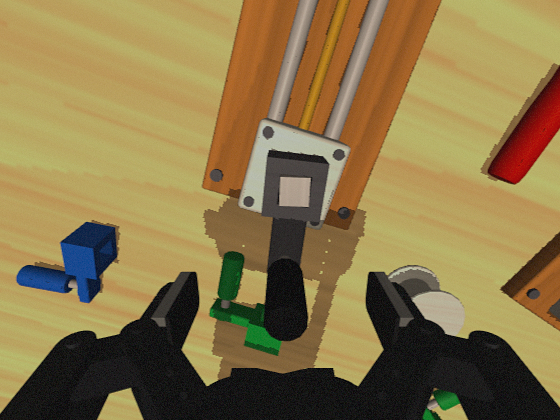

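Released; the knob stands free between the open fingers. Lift, then look at pointer and tongue.

Emit:
servo_tool:
  twist:
    - [0,0,0]
    - [0,0,0]
    - [0,0,0]
    - [0,0,0]
    - [0,0,0]
    - [0,0,0]
    - [0,0,0]
    - [0,0,0]
  xyz:
    - [0,0,1.5]
    - [0,0,3]
    - [0,0,4]
    - [0,0,2.5]
    - [3,0,0]
    - [4,0,0]
    - [3,0,0]
    - [0,0,0]
  fingers: [1,1,1,1,1,1,1,1]

```text
time: 13.65
tool_pos: [0.6011, 0.1605, 0.2242]
tool_rot: [0.579, 0.406, 0.579, -0.406]
contact_force: [0.0, -0.2, -0.3]
gripper_width: 0.999
```

```bash
python3 - <<'E'
from h import *
import pickle
vision.grab_frame('top');st=manip.state();im=vision.grab_frame('wrist');save(im,'w12.png');print(st['tool_pos'],st['contact_force'])
pickle.dump(st,open('st12.pkl','wb'))
save(cv2.resize(im[20:180,200:400],None,fx=3.5,fy=3.5,interpolation=cv2.INTER_CUBIC),'w12c.png')
im=vision.grab_frame('scene');save(cv2.resize(im[160:270,300:480],None,fx=4.4,fy=4.4,interpolation=cv2.INTER_CUBIC),'s12c.png')
E
```

```text
[0.60006949 0.1607043  0.22400795] [-0.12327652 -0.66195153  0.83866652]
```

View pics/w12.png

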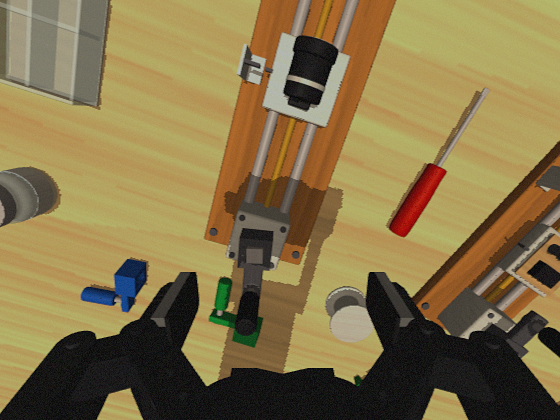

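View pics/w12c.png

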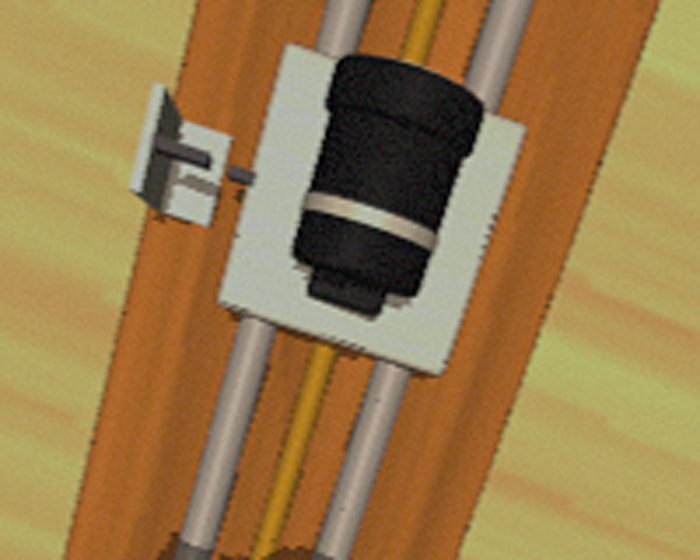

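View pics/s12c.png

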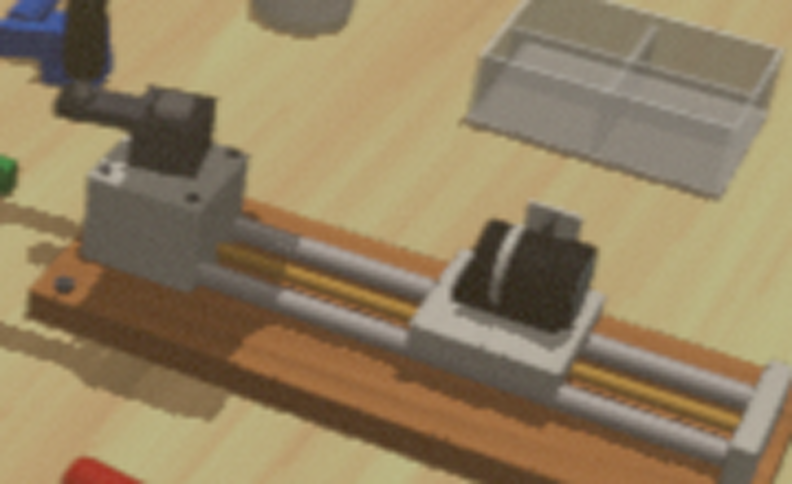

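```bash
python3 - <<'E'
from h import *
import pickle;st=pickle.load(open('st12.pkl','rb'))
W=lambda a,b:(200+a/3.5,20+b/3.5)
u=np.array([np.cos(np.radians(2.9)),np.sin(np.radians(2.9)),0])
m=atz('wrist',W(209,160),.062,st);p=atz('wrist',W(241,175),.046,st);print(m,p,'gap',(m-p)@u)
a=atz('wrist',W(288,46),.05,st);b=atz('wrist',W(219,300),.05,st);print(np.linalg.norm(a-b),'gap edge',(m-(a+b)/2)@u)
# knob base/arm end & shaft
im=vision.grab_frame('wrist');s=manip.state();print(s['contact_force'],[(round(x['score'],2),np.round(x['extent'],1).tolist()) for x in vision.spot_in('wrist','lens_knob')])
k=.5425-.045*np.cos(np.radians(14)),.1695-.045*np.sin(np.radians(14))
for z in (.108,.130,.152): print(proj('wrist',(*k,z),s))
print(proj('wrist',(.5425,.1695,.102),s))
E
python3 -c "
import cv2
a=cv2.imread('pics/w12.png')[190:350,200:320]
cv2.imwrite('pics/w12d.png',cv2.resize(a,None,fx=3.7,fy=3.7,interpolation=cv2.INTER_CUBIC))"
```

```text
[0.70859861 0.22240504 0.062     ] [0.70969663 0.21449287 0.046     ] gap -0.0006963156322024397
0.06691053015435297 gap edge -0.0005673607543264193
[ 0.01005606 -0.1285184   0.10889321] [(0.98, [103.1, 294.7, 36.8, 23.4]), (0.82, [247.0, 313.1, 22.6, 41.6]), (0.61, [225.9, 292.6, 17.7, 39.1])]
[250.87294343 295.30037123]
[248.5726617 308.8578029]
[245.90480775 324.58163678]
[254.64010989 253.15564267]
```

View pics/w12d.png

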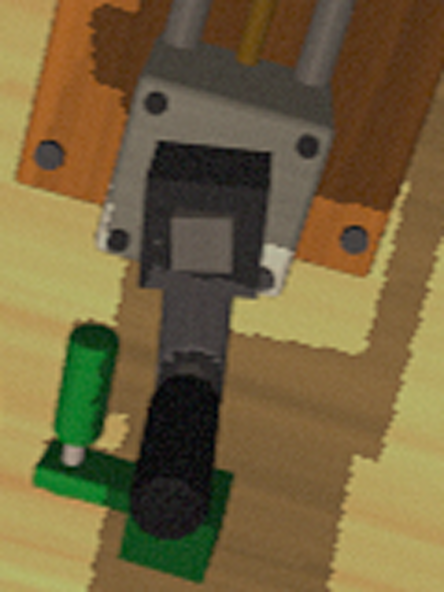

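```bash
python3 -c "
from h import *
print(job.job_done(),manip.state()['time'])"
```

```text
the job is handed in; nothing more can be done
the job is handed in; nothing more can be done
```

I gripped the lens slide's black knob once from above and wound it clockwise about 2.5 turns. Then I opened the fingers, lifted clear and handed the job in at about 14 s of the 64 s allowed. `job_done()` reports no verdict, so the results below are my own measurements.

- **Pointer and tongue:** the last wrist view puts the pointer 0.7 mm past the tongue along the rails. The plate's edges give 0.6 mm, and the limit is 10 mm.
- **Crank:** the shaft end shows through the socket top as it did at the start. The knob's top sits within about 2 pixels of where a fully seated crank would put it, which is at most about 3 mm in height. I did not triangulate its height again after letting go.
- **Contact:** the robot was clear of everything, with about 0 N on the wrist.

Two checks were less tidy:

- **Marker position:** the first estimate, from coarse pixels, disagreed by up to 14 mm between the cameras. I measured it again from the wrist camera after one turn, and that gave the final angle.
- **Force while winding:** the tool pressed down on the crank with up to about 20 N. I eased that off before releasing.

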